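Dose glass pebbles into the polishing pot with a drop-bottom cup

TASK

Take the drop cup by its wooden grip, hold it upright and centred over the white pot, and press its release tab gently but fully against the head of the striker post so that the bottom swings open and all three glass pebbles fall into the pot. Then lift away so that the bottom shuts and stand the empty cup upright back on its cork mat; leave the jar, the pliers and the saucer alone.

Things in the scene. Friction and masses are not known exactly. Their poses are not given: they have to be found in the camera images.
- cup: Loose drop cup, about 0.3 kg: upright aluminium tube 84 mm across, 92 mm high, wall 4 mm, open on top. It stands on its lower rim. Origin on the tube's axis at the lower rim; z up; x points to the side with the grip and, below it, the release tab. Only the grip stands above the cup's rim.
- cup_grip (a point): Centre of the cup's wooden grip block, 43.5 mm out along the cup's x and 130 mm above its origin. The block is 22 mm thick along the cup's x, 50 mm wide along y, and reaches from 112 to 148 mm; a 32 mm wide steel strap carries it from below.
- tab (a point): Underside of the release tab, 76 mm out along the cup's x, 40 mm above its origin when free. The tab is a steel plate 30 mm wide, 6 mm thick, from 46 to 96 mm out. Pushed up 16 mm relative to the cup, to its hard stop, it swings the bottom fully open. A spring resists, 5 N rising to 9 N (the load on the bottom takes off up to 3 N), and shuts the bottom again when the tab is let go.
- cup_flap (a joint): The cup's round hinged bottom, 73 mm across; hinge on the cup's -x side, 8 mm above the lower rim. 0 shut, 1.1 rad fully open: it then hangs about 65 mm below the hinge, free edge near the cup's axis. It follows the tab, 0.07 rad per mm. Open means 0.8 rad or more.
- dock: Fixed plywood board, 200 x 150 x 12 mm, with a white ceramic pot and a steel striker post. Origin on the bench under the pot's centre; z up; x points from the pot to the post. Pot: 108 mm across, 100 mm inside, floor 17 mm and rim 70 mm above the bench. With the cup's axis over the pot's centre and its x along the dock's x, the post's head lies under the tab.
- post (a point): Top of the striker post's fixed sleeve, 72 mm above the bench, on the post's axis, 76 mm from the pot's centre. The post rises out of it to a flat round head 22 mm across. The head's top is 155 to 185 mm above the bench: the post is clamped at a new height each time, not reported, to be found by touch or sight. It does not yield; over 30 N of press does harm.
- mat: Fixed square cork mat, 170 x 170 x 4 mm, on which the cup starts. Origin at the centre of its underside, on the bench.
- pebble0: Loose green glass pebble, flat-round, 32 mm across and 16 mm thick, about 25 g; origin at the centre of its underside as it starts. It starts lying in the cup on the hinged bottom (all three pebbles are alike).
- pebble1: Loose green glass pebble, flat-round, 32 mm across and 16 mm thick, about 25 g; origin at the centre of its underside as it starts. It starts lying in the cup on the hinged bottom (all three pebbles are alike).
- pebble2: Loose green glass pebble, flat-round, 32 mm across and 16 mm thick, about 25 g; origin at the centre of its underside as it starts. It starts lying in the cup on the hinged bottom (all three pebbles are alike).
- jar: Bystander: closed glass jar with a brass lid, 64 mm across, 85 mm high, beyond the work. Origin at the centre of its underside.
- pliers: Bystander: pliers with black handles lying flat, about 175 mm long, 18 mm high, between mat and dock. Origin between the handles under the joint, x towards the jaws.
- saucer: Bystander: empty pink saucer, 150 mm across, 22 mm high. Origin at the centre of its underside.
Mind the look-alikes: they are no part of the job. What is shaped like the pebble1 but purple is not meant. Leave any black look-alike of the pebble0 alone.

How it is judged:
By the outcome, as a careful person would: the job done as asked, in the order asked, and still so for the second after the job is handed in, with the robot touching nothing.
It also fails if it takes over 58 s, if anything falls off the work surface, if the arm or the gripper's body presses on something with over 40 N, if the wrist force passes 120 N, or if a joint passes its speed limit or range.

ROBOT

A 6-joint arm with a two-finger parallel gripper is mounted at the origin on the work surface. World frame = base frame: x ahead of the robot, y to its left, z up, the work surface at z = 0. Lengths are in m, angles in rad, forces in N, time in s.
With the tool pointing down it reaches from about 0.425 to 0.925 m from the base axis. Payload 12.5 kg.
Tool frame: the origin (TCP) lies at the very end of the fingers, on their centre line; the grasp point (between the pads) lies 19 mm behind it (r.pinch_z is the distance from the TCP to the grasp point, in m); z points along the fingers, y is the line along which they close (so a half turn about z gives the same grasp; the last joint's range is limited). The gripper opens to 85 mm and grips with 20 to 120 N. Pads are 22 mm wide; open, the fingers measure 114 mm over their backs; the gripper's body (76 mm by 85 mm) begins 54 mm behind the grasp point. The pads swing forward as they close: fully open they stand 13 mm farther back than shut.
Start: joints at [1.044, 0.491, 1.559, -0, 1.092, -0.106], TCP at [0.255, 0.571, 0.231] pointing down, gripper open.
Joint ranges: [-3.1, 3.1], [-0.84, 2.19], [0.05, 2.79], [-1.13, 4.28], [0.06, 2.93], [-2.69, 2.69]. Speed limits (rad/s): [2.22, 2.22, 2.79, 3.14, 3.14, 3.14].

INTERFACE

Orientations are given as a unit quaternion [x, y, z, w].
In Python, from workcell import r, planner, camera, job gives the robot as it stands. Calls block until the motion is done:
- r.reach(position, orientation): joint-space move of the TCP to a pose.
- r.move_straight(position, vel=0.15, rot=None, until_force=None): straight line of the TCP; rot=None keeps the orientation; vel is the mean speed in m/s. With until_force (N) it stops when the force on the tool has changed by that much, and returns True; else False.
- r.set_joints(angles): joint-space move.
- r.command_gripper(opening, grip_force=None): opening from 0.0 (shut) to 1.0 (fully open); grip_force is the grip in N (None keeps the last); returns when the fingers have stopped.
- r.sleep(seconds).
- planner.inverse_kinematics(position, orientation): joint angles nearest the present ones, or None.
- camera(name): name is "scene" or "top" or "wrist"; returns a dict with "frame" (384x512x3 uint8, blue, green, red), "range_z" (384x512 float32, m along the optical axis (not along the pixel's ray), 0 where there is no reading), "fov_y" (degrees; the focal length in pixels is half the picture's height over the tangent of half this angle, whatever the lens; pixels are square), "cx", "cy" (the principal point, pixels), "extrinsics" (4x4, takes a point from camera to world coordinates). Camera axes: x right, y up, looking along -z (the intrinsics and any distortion apply to the point x, -y, -z); pixel columns grow to the right and rows downward; lengths in m; the calibration is good to about 2 mm. A picture is of the moment at which its call begins.
A pose or a line that the arm cannot do raises r.MotionError and nothing moves.
- job.job_done(): hands the job in; it is judged then, once.
Readings, each from a call of its own:
- r.get_time_s(): time.
- r.get_joint_pos(): joint angles.
- r.get_joint_vel(): joint speeds.
- r.get_tau(): joint torques, N m.
- r.get_tcp_pos(): TCP position.
- r.get_eef_rot(): TCP orientation.
- r.get_contact_force(): force on the tool from outside, world axes, zero at the start.
- r.get_ft_torque(): the same for the moment, N m.
- r.get_width(): opening from 0.0 (shut) to 1.0 (fully open).
- r.get_finger_force(): force on a finger pad.
Only numpy, scipy, OpenCV 4.12 (cv2) and the standard library are available. Lean on these libraries where they do the work, as an engineer would, in place of code of your own. Each camera call takes 0.05 s, during which the arm holds its last target. There are 200 camera calls.

## Working session

There is one attempt and no reset: what is moved stays moved. The work goes in short steps, each a Python script; the robot and the scene stay as the last script left them, time stands still between calls to the robot, and variables do not carry over. Pictures are saved under pics/ and viewed, at most 10 in all, crops included, and the job is handed in when it is done.

```bash
ls; mkdir -p pics; cat > h.py <<'E'
import numpy as np, cv2
from workcell import r, planner, camera, job
def cloud(c):
    z=c["range_z"]; H,W=z.shape
    f=H/2/np.tan(np.radians(c["fov_y"])/2)
    v,u=np.mgrid[:H,:W]
    p=np.stack([(u-c["cx"])/f*z,-(v-c["cy"])/f*z,-z,np.ones_like(z)],-1)
    w=(p@np.asarray(c["extrinsics"]).T)[...,:3]; w[z==0]=np.nan
    return w
E
python3 - <<'E'
from h import *
for n in("scene","top"):
    c=camera(n); cv2.imwrite(f"pics/{n}0.png",c["frame"]); np.savez(f"{n}0.npz",**c)
    print({k:v for k,v in c.items() if k not in("frame","range_z")}); 
print(r.get_time_s(),r.pinch_z,r.get_eef_rot())
E
```

```text
pics
{'fov_y': 55.668386262806436, 'cx': 254.722176240999, 'cy': 189.61090220689286, 'extrinsics': array([[-0.40178312, -0.58863114,  0.70148678,  1.14669181],
       [ 0.91551499, -0.24141711,  0.321792  ,  0.32754988],
       [-0.02006588,  0.77151226,  0.63589795,  0.60994701],
       [ 0.        ,  0.        ,  0.        ,  1.        ]])}
{'fov_y': 43.00003486425983, 'cx': 253.0670739827001, 'cy': 192.1067090918631, 'extrinsics': array([[-0.01075827,  0.99232221, -0.12321072,  0.46367045],
       [-0.9998448 , -0.01239441, -0.0125204 ,  0.04727377],
       [-0.0139514 ,  0.1230569 ,  0.99230155,  1.20138582],
       [ 0.        ,  0.        ,  0.        ,  1.        ]])}
0.1 0.0187 [ 2.08853088e-01  9.77946913e-01 -4.53835496e-04 -1.31724287e-04]
```

View pics/scene0.png

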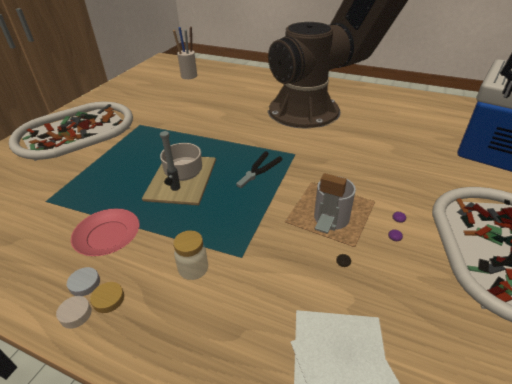

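View pics/top0.png

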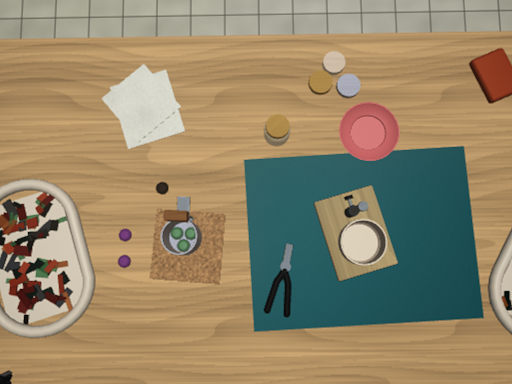

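Scene view: the cup stands on the mat at (334,205), with the wooden grip at (333,185) and the tab at (326,222). The dock has its pot at (181,160) and the post at (170,150).
Top view: cup (181,236), green pebbles (176,233), (190,233), (183,245), pot (362,242), post near (358,208).
Possible mix-ups are the purple pebbles (125,235) and (125,261), the black one (162,188), and the sorting bins. The pebbles I want are the green ones in the cup at (181,236). I'll check that in a close crop.

```bash
python3 - <<'E'
from h import *
t=dict(np.load("top0.npz")); s=dict(np.load("scene0.npz"))
a=cv2.resize(t["frame"][175:295,140:235],None,fx=4,fy=4,interpolation=2)
b=cv2.resize(t["frame"][175:295,310:405],None,fx=4,fy=4,interpolation=2)
cv2.imwrite("pics/crop.png",np.hstack([a,b]))
w=cloud(t)
np.set_printoptions(precision=3,suppress=True,linewidth=200)
def box(u0,u1,v0,v1): return w[v0:v1,u0:u1].reshape(-1,3)
def rep(n,p): print(n,len(p),np.median(p,0),p.min(0) if len(p) else '',p.max(0) if len(p) else '')
c=box(140,235,180,290)
rep("mat",c[(c[:,2]>.0)&(c[:,2]<.01)]); 
g=c[c[:,2]>.14];rep("grip",g); rep("tab",c[(c[:,2]>.03)&(c[:,2]<.06)])
rep("rim",c[(c[:,2]>.09)&(c[:,2]<.105)])
d=box(310,405,180,290); rep("high",d[d[:,2]>.1]); rep("rimpot",d[(d[:,2]>.064)&(d[:,2]<.076)])
rep("board",d[(d[:,2]>.008)&(d[:,2]<.016)])
rep("table",box(200,240,300,330))
E
```

```text
mat 5883 [0.48  0.207 0.003] [0.377 0.109 0.   ] [0.647 0.344 0.01 ]
grip 235 [0.544 0.228 0.152] [0.535 0.203 0.141] [0.555 0.254 0.157]
tab 419 [0.526 0.229 0.047] [0.462 0.189 0.03 ] [0.597 0.269 0.06 ]
rim 177 [0.493 0.232 0.095] [0.462 0.189 0.09 ] [0.537 0.271 0.102]
high 128 [ 0.557 -0.168  0.176] [ 0.548 -0.183  0.1  ] [ 0.567 -0.161  0.182]
rimpot 366 [ 0.506 -0.177  0.069] [ 0.433 -0.246  0.064] [ 0.595 -0.14   0.076]
board 3081 [ 0.52  -0.169  0.012] [ 0.394 -0.283  0.008] [ 0.623 -0.077  0.016]
table 1200 [nan nan nan] [nan nan nan] [nan nan nan]
```

View pics/crop.png

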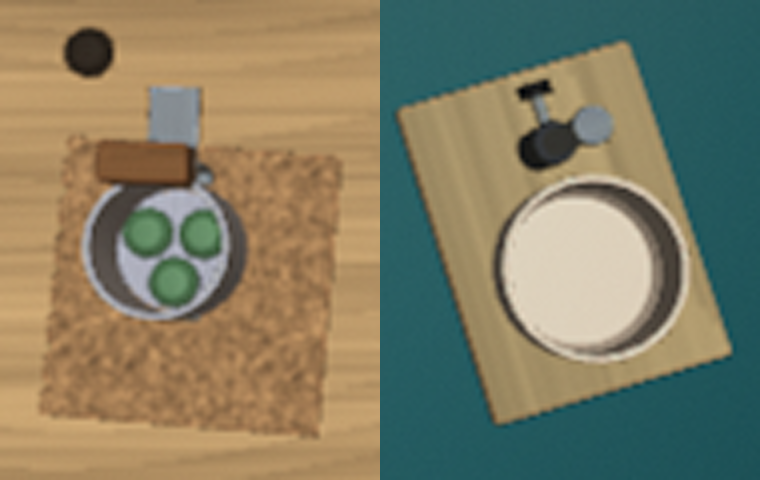

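The crop shows three green pebbles in the cup, with the grip at the rim and the tab beyond it. On the dock are the pot and the grey post head; the black part beside it is the clamp knob. Next I'll fit the poses.

```bash
cat > fit.py <<'E'
from h import *
from scipy.optimize import least_squares
np.set_printoptions(precision=4,suppress=True,linewidth=200)
def circ(p,r0):
    f=lambda q:np.hypot(p[:,0]-q[0],p[:,1]-q[1])-r0
    s=least_squares(f,p[:,:2].mean(0),loss="soft_l1",f_scale=.003); return s.x,np.abs(s.fun).mean()
def rect(p):
    (c,wh,a)=cv2.minAreaRect(p[:,:2].astype(np.float32)); return np.array(c),np.array(wh),a
def sel(w,c,rad,z0,z1):
    m=(np.hypot(w[...,0]-c[0],w[...,1]-c[1])<rad)&(w[...,2]>z0)&(w[...,2]<z1); return w[m]
E
python3 - <<'E'
from fit import *
for n in("top","scene"):
    w=cloud(dict(np.load(n+"0.npz"))); print(n)
    print("bench z",np.nanmedian(sel(w,(.45,.05),.05,-.03,.03)[:,2]), "mat z",np.nanmedian(sel(w,(.43,.2),.03,-.03,.03)[:,2]))
    print("cuprim",circ(sel(w,(.497,.225),.055,.088,.098),.040))
    g=sel(w,(.544,.228),.045,.146,.165); print("grip",rect(g),np.median(g,0),len(g))
    tb=sel(w,(.59,.225),.03,.03,.06); print("tab",rect(tb) if len(tb)>3 else '',np.median(tb,0),len(tb))
    print("potrim",circ(sel(w,(.487,-.19),.065,.066,.074),.052))
    h=sel(w,(.557,-.168),.03,.155,.2); zt=np.median(h[:,2]); h=h[np.abs(h[:,2]-zt)<.006]
    print("head",rect(h),np.median(h,0),h[:,2].std(),len(h))
    b=sel(w,(.52,-.169),.14,.008,.016); print("board",rect(b))
    m=sel(w,(.48,.22),.13,.002,.009); print("mat",rect(m))
E
```

```text
top
bench z 0.0005234234310553809 mat z 0.004281226787326342
cuprim (array([0.5023, 0.23  ]), np.float64(0.001145009402274026))
grip (array([0.5452, 0.2292]), array([0.0504, 0.02  ]), 89.08202362060547) [0.5445 0.228  0.1517] 232
tab (array([0.5811, 0.2278]), array([0.0304, 0.0337]), 84.82888793945312) [0.5804 0.227  0.05  ] 179
potrim (array([ 0.4855, -0.1923]), np.float64(0.001618177142395983))
head (array([ 0.5575, -0.1713]), array([0.0205, 0.019 ]), 87.2987289428711) [ 0.5583 -0.171   0.1771] 0.00200068708022071 84
board (array([ 0.5195, -0.1609]), array([0.2698, 0.2045]), 22.840009689331055)
mat (array([0.4803, 0.2188]), array([0.2538, 0.2562]), 35.34078598022461)
scene
bench z 0.0018120191912721628 mat z 0.004912806574609796
cuprim (array([0.5066, 0.2309]), np.float64(0.0018177534558860228))
grip (array([0.5483, 0.2297]), array([0.0498, 0.024 ]), 88.38396453857422) [0.5521 0.2303 0.1524] 218
tab (array([0.5805, 0.229 ]), array([0.03  , 0.0402]), 86.93701934814453) [0.5836 0.2282 0.0509] 199
potrim (array([ 0.488 , -0.1917]), np.float64(0.001345070000729524))
head (array([ 0.5614, -0.1697]), array([0.0214, 0.0192]), 32.1813850402832) [ 0.564  -0.1679  0.1768] 0.0030500593319596698 62
board (array([ 0.5124, -0.1848]), array([0.2005, 0.1505]), 16.44839859008789)
mat (array([0.4849, 0.2206]), array([0.2472, 0.2588]), 4.826472282409668)
```

```bash
cat >> fit.py <<'E'
def Q(yaw): # tool down, tool y along yaw
    a=(yaw+np.pi/2)/2; return np.array([np.cos(a),np.sin(a),0,0])
YC=np.radians(-1.4); YD=np.radians(16.5)
G=np.array([.547,.2295]); POT=np.array([.487,-.192]); GD=POT+.0435*np.array([np.cos(YD),np.sin(YD)])
E
python3 - <<'E'
from fit import *
print(r.get_joint_pos())
for p,q in(([*G,.25],YC),([*G,.115],YC),([*G,.34],YC),([*GD,.34],YD),([*GD,.23],YD)):
    print(planner.inverse_kinematics(p,Q(q)),planner.inverse_kinematics(p,Q(q+np.pi)))
r.reach([*G,.25],Q(YC)); r.command_gripper(.7)
c=camera("wrist"); np.savez("wrist0.npz",**c); cv2.imwrite("pics/wrist0.png",c["frame"])
w=cloud(c); print(r.get_tcp_pos(),r.get_time_s())
print("cuprim",circ(sel(w,(.503,.23),.055,.088,.1),.040))
g=sel(w,G,.045,.146,.165); print("grip",rect(g) if len(g)>3 else 0,np.median(g,0),len(g))
tb=sel(w,(.59,.228),.03,.03,.06); print("tab",rect(tb) if len(tb)>3 else '',len(tb))
E
```

```text
[ 1.0444  0.4915  1.5594 -0.      1.0917 -0.1056]
[ 0.2859  0.4274  1.6162 -0.      1.098   0.3104] None
[ 0.2859  0.5837  1.7537 -0.      0.8042  0.3104] None
[ 0.2859  0.3568  1.4844 -0.      1.3004  0.3104] None
[-0.4458  0.3015  1.5672 -0.      1.2729 -0.7338] [-0.4458  0.3015  1.5672 -0.      1.2729  2.4078]
[-0.4458  0.3978  1.7257 -0.      1.018  -0.7338] [-0.4458  0.3978  1.7257 -0.      1.018   2.4078]
[0.5469 0.2297 0.25  ] 2.1833
cuprim (array([0.5044, 0.2322]), np.float64(0.00113062073206154))
grip (array([0.5469, 0.2306]), array([0.0494, 0.022 ]), 88.26188659667969) [0.5469 0.2328 0.1518] 1895
tab (array([0.5806, 0.2291]), array([0.0306, 0.0385]), 88.40765380859375) 1083
```

View pics/wrist0.png

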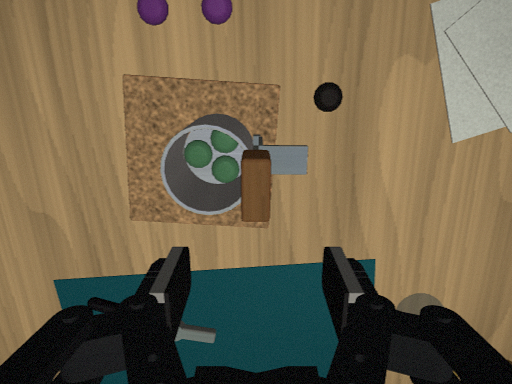

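The wrist view shows the grip at (256,187), the tab at (290,160) and three green pebbles in the cup. The fit puts the grip at (0.5469, 0.2306), matching the block's size, with yaw -1.6°. Now I'll grasp and lift, then re-measure the cup.

```bash
python3 - <<'E'
from fit import *
q=Q(np.radians(-1.6)); g=[.5469,.2304]
r.move_straight([*g,.115],vel=.1,rot=q)
r.command_gripper(0.0,grip_force=80)
print(r.get_width(),r.get_finger_force(),r.get_contact_force(),r.get_tcp_pos())
r.move_straight([*g,.155],vel=.06)
r.move_straight([*g,.34],vel=.15)
print(r.get_contact_force(),r.get_ft_torque(),r.get_width(),r.get_tcp_pos(),r.get_time_s())
c=camera("top"); np.savez("top1.npz",**c); w=cloud(c)
for n in("scene",):
    c=camera(n); cv2.imwrite("pics/scene1.png",c["frame"])
p=sel(w,(.503,.231),.055,.29,.36); p=p[p[:,0]<.525]; h,_=np.histogram(p[:,2],np.arange(.29,.361,.005));print(h)
z=.34-.111+.092; p=p[np.abs(p[:,2]-z)<.006]; print(circ(p,.04)); A=np.c_[p[:,:2]-p[:,:2].mean(0),np.ones(len(p))]; print(np.linalg.lstsq(A,p[:,2],rcond=None)[0])
E
```

```text
0.2449764441791878 78.55043649673462 [-2.2417  0.2784  5.7394] [0.5469 0.2305 0.1154]
[ 1.1702  0.4374 -5.2627] [ 0.0253 -0.1357 -0.008 ] 0.2501473991886163 [0.5467 0.2303 0.3391] 6.3083
[ 5  8  9  7  8 23 13  0  0  0  0  0  0  0]
(array([0.503, 0.23 ]), np.float64(0.0009004713601290421))
[0.0429 0.0071 0.3194]
```

View pics/scene1.png

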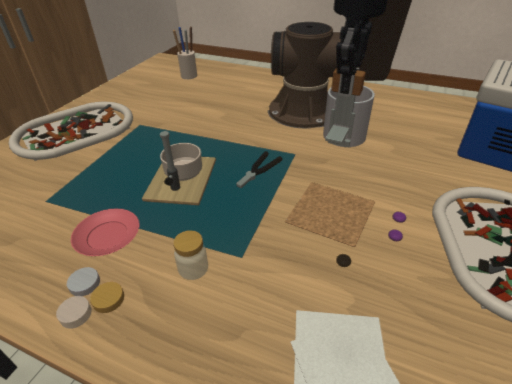

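The cup is held upright at 21 mm opening, and the mat is clear. Moving it over the dock next.

```bash
sed -i 's/POT=np.array(\[.487,-.192\])/POT=np.array([.4875,-.1912])/' fit.py; python3 - <<'E'
from fit import *
def slope(w,c,z,dx=.022):
    p=sel(w,c,.046,z-.007,z+.007); p=p[p[:,0]<c[0]+dx]
    rr=np.hypot(*(p[:,:2]-c).T); p=p[rr>.037]
    A=np.c_[p[:,:2]-p[:,:2].mean(0),np.ones(len(p))]; return np.linalg.lstsq(A,p[:,2],rcond=None)[0],len(p)
print("before",slope(cloud(dict(np.load("top0.npz"))),(.5023,.23),.096),"held",slope(cloud(dict(np.load("top1.npz"))),(.503,.23),.320))
t0=r.get_time_s()
r.reach([*GD,.34],Q(YD)); 
r.move_straight([*GD,.27],vel=.08)
print(r.get_tcp_pos(),GD,r.get_contact_force(),r.get_time_s()-t0,r.get_time_s())
w=cloud(camera("top")); c=camera("scene"); cv2.imwrite("pics/scene2.png",c["frame"][100:230,90:260].repeat(4,0).repeat(4,1))
z=.27-.019; p=sel(w,POT,.05,z-.006,z+.006); u=np.array([np.cos(YD),np.sin(YD)]); p=p[(p[:,:2]-POT)@u<.022]; print(circ(p,.04),len(p))
print("tilt",slope(w,POT,z))
E
```

```text
before (array([-0.0232,  0.0033,  0.095 ]), 153) held (array([0.0656, 0.0104, 0.3193]), 37)
[ 0.5294 -0.1789  0.2705] [ 0.5292 -0.1788] [-0.3363  0.6473 -4.6905] 2.5416999999999996 8.95fit.py:6: RuntimeWarning: Mean of empty slice.
  s=least_squares(f,p[:,:2].mean(0),loss="soft_l1",f_scale=.003); return s.x,np.abs(s.fun).mean()
  ret = um.true_divide(
Traceback (most recent call last):
  File "fit.py", line 6, in circ
    s=least_squares(f,p[:,:2].mean(0),loss="soft_l1",f_scale=.003); return s.x,np.abs(s.fun).mean()
ValueError: Initial guess is outside of provided bounds
```

View pics/scene2.png

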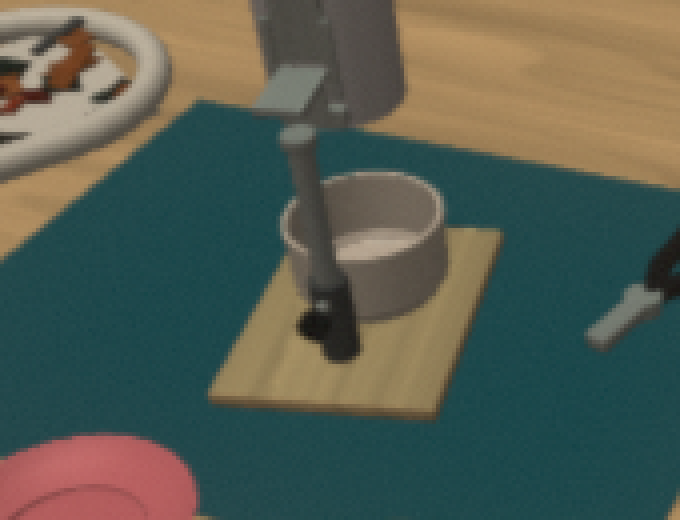

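The cup is over the pot and the tab is about 15 mm above the head, as intended. The held-rim slope suggests some droop, so I'll measure the tilt properly before pressing.

```bash
python3 - <<'E'
from fit import *
c=camera("scene"); np.savez("scene2.npz",**c); d=camera("wrist"); np.savez("wrist2.npz",**d)
cv2.imwrite("pics/wrist2.png",d["frame"])
def cyl(w,cen,yaw,zo,rot=0):
    # fit axis: x = c + s*(z-zm), radius .042, to the outer wall seen
    m=(np.hypot(w[...,0]-cen[0],w[...,1]-cen[1])<.052)&(w[...,2]>zo+.012)&(w[...,2]<zo+.088)
    p=w[m]; zm=zo+.046
    f=lambda q:np.hypot(p[:,0]-q[0]-q[2]*(p[:,2]-zm),p[:,1]-q[1]-q[3]*(p[:,2]-zm))-.042
    s=least_squares(f,[*cen,0,0],loss="soft_l1",f_scale=.0015)
    e=np.array([np.cos(yaw),np.sin(yaw)]); n=np.array([-e[1],e[0]])
    print("cyl centre",s.x[:2],"axis lean along cup x,y (deg)",np.degrees([s.x[2:]@e,s.x[2:]@n]),len(p),np.median(np.abs(s.fun)))
def tab(w,cen,yaw,zo):
    e=np.array([np.cos(yaw),np.sin(yaw)]); n=np.array([-e[1],e[0]])
    X=(w[...,:2]-cen)@e; Y=(w[...,:2]-cen)@n
    m=(X>.062)&(X<.094)&(np.abs(Y)<.013)&(np.abs(w[...,2]-zo-.046)<.012); p=w[m]
    if len(p)<10: print("tab few",len(p)); return
    A=np.c_[X[m]-.078,Y[m],np.ones(len(p))]; k=np.linalg.lstsq(A,p[:,2]-zo,rcond=None)[0]; print("tab slope deg x,y, z",np.degrees(k[:2]),k[2],len(p))
for n,cen,yaw,zo in(("scene0",(.5044,.231),YC,.004),("wrist0",(.5034,.2318),YC,.004),("scene2",POT,YD,.1595),("wrist2",POT,YD,.1595)):
    w=cloud(dict(np.load(n+".npz"))); print(n); cyl(w,cen,yaw,zo); tab(w,np.array(cen),yaw,zo)
E
```

```text
scene0
cyl centre [0.5062 0.2296] axis lean along cup x,y (deg) [ 2.1746 -0.8775] 871 0.0017579620371406604
tab slope deg x,y, z [-3.1435 -0.0075] 0.04670739938257347 139
wrist0
cyl centre [0.5075 0.2349] axis lean along cup x,y (deg) [-1.6366 -1.1245] 4800 0.0033027123246969353
tab slope deg x,y, z [ 0.2717 -0.2685] 0.046060924882856985 792
scene2
cyl centre [ 0.4923 -0.193 ] axis lean along cup x,y (deg) [0.6925 0.4576] 950 0.0015264257622664666
tab slope deg x,y, z [ 0.6286 -0.9125] 0.04610796318329474 83
wrist2
cyl centre [ 0.4915 -0.188 ] axis lean along cup x,y (deg) [ 0.001  -3.1787] 14314 0.0016949418864322247
tab slope deg x,y, z [ 0.0872 -0.0807] 0.04555088086214231 1863
```

View pics/wrist2.png

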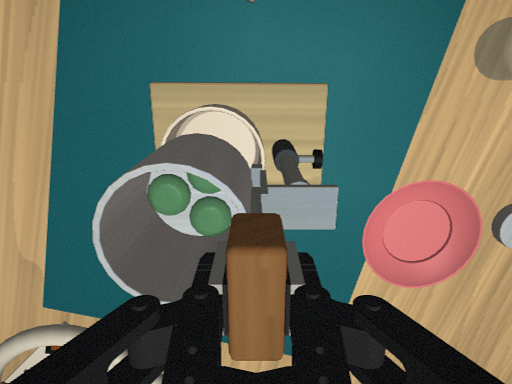

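In the wrist view the pebbles are still in the cup at (190,200), and the tab is at (300,207) over the post. The tab slope is 0.1°, so the cup is upright. Now I'll press down with force guarding.

```bash
python3 - <<'E'
from fit import *
f0=r.get_contact_force()[2]; g=[*GD]
hit=r.move_straight([*g,.238],vel=.015,until_force=2.0)
z=r.get_tcp_pos()[2]; print("contact",hit,z,"head est",z-.111+.04,r.get_contact_force()[2]-f0)
if hit and z>.24:
    hit=r.move_straight([*g,z-.024],vel=.012,until_force=13.)
    print("stop",hit,z-r.get_tcp_pos()[2],r.get_contact_force()-[0,0,f0]); r.sleep(1.0)
    print(r.get_contact_force()[2]-f0,r.get_tcp_pos(),r.get_width())
c=camera("scene"); np.savez("scene3.npz",**c); d=camera("wrist"); np.savez("wrist3.npz",**d)
a=cv2.resize(c["frame"][95:225,90:260],(680,520)); cv2.imwrite("pics/press.png",a); cv2.imwrite("pics/wpress.png",d["frame"])
print(r.get_time_s())
E
```

```text
contact True 0.24756266474933214 head est 0.17656266474933216 3.0346680400285733
stop True 0.015175131342171161 [-1.7099  0.5904 11.9571]
13.268946089473468 [ 0.5293 -0.1789  0.2324] 0.24836204434644393
12.875
```

View pics/wpress.png

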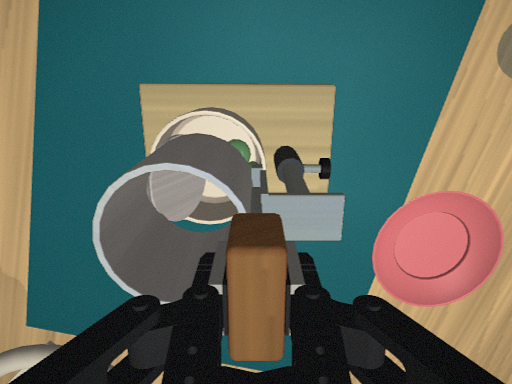

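View pics/press.png

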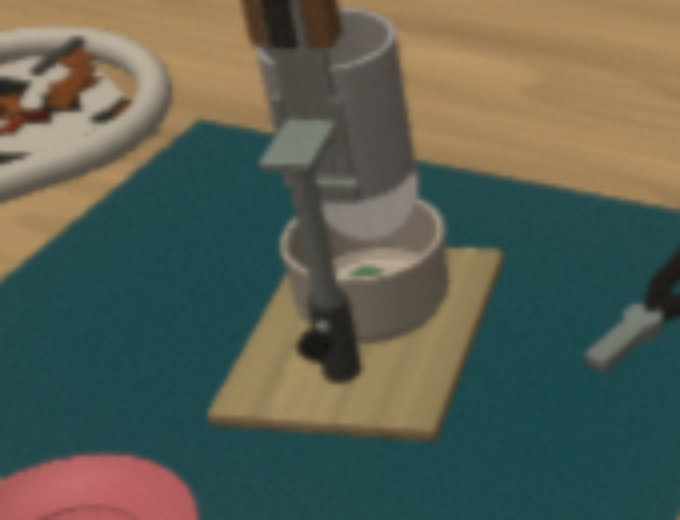

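The bottom hangs wide open and a green pebble shows in the pot at (365,270). Next I'll lift off and count the green pixels by height, in the cup versus in the pot.

```bash
cat >> fit.py <<'E'
def greens(c):
    hsv=cv2.cvtColor(c["frame"],cv2.COLOR_BGR2HSV); m=cv2.inRange(hsv,(45,60,40),(80,255,255)); w=cloud(c)
    n,l,s,_=cv2.connectedComponentsWithStats(m)
    return [(int(s[i,4]),np.nanmedian(w[l==i],0)) for i in range(1,n) if s[i,4]>8]
E
python3 - <<'E'
from fit import *
r.move_straight([*GD,.26],vel=.05); r.move_straight([*GD,.34],vel=.12)
print(r.get_contact_force(),r.get_width())
print("wrist",greens(camera("wrist"))); print("scene",[g for g in greens(camera("scene")) if abs(g[1][1])<.3])
q=Q(np.radians(-1.6))
r.reach([.5469,.2304,.34],q); r.move_straight([.5469,.2304,.16],vel=.12)
print(r.get_tcp_pos(),r.get_time_s())
for n in("top","wrist"): print(n,[g for g in greens(camera(n)) if abs(g[1][1])<.3])
E
```

```text
[ 0.087   0.6357 -5.1095] 0.2459663409905184
wrist [(685, array([ 0.513 , -0.1843,  0.0359]))]
scene [(10, array([ 0.4801, -0.1997,  0.0337]))]
[0.5471 0.2305 0.1606] 17.6667
top [(305, array([ 0.5028, -0.1892,  0.0344]))]
wrist []
```

```bash
python3 - <<'E'
from fit import *
w=cloud(camera("wrist")); p=sel(w,(.5034,.2318),.033,.02,.08); print("flap z rel",np.percentile(p[:,2]-.0496,[5,50,95]))
f0=r.get_contact_force()
r.move_straight([.5469,.2304,.122],vel=.06)
hit=r.move_straight([.5469,.2304,.111],vel=.01,until_force=3.)
print(hit,r.get_tcp_pos(),r.get_contact_force()-f0)
r.command_gripper(.7); r.sleep(.2)
p=r.get_tcp_pos(); r.move_straight([.5469,.2304,.27],vel=.1)
r.reach([.40,.40,.33],r.get_eef_rot()); r.sleep(.3)
c=camera("top"); d=camera("scene")
print(greens(c)); w=cloud(c); print("cuprim",circ(sel(w,(.5023,.23),.055,.088,.098),.040))
g=sel(w,(.5452,.2292),.045,.146,.165); print("grip",rect(g),np.median(g[:,2]))
cv2.imwrite("pics/final.png",np.hstack([cv2.resize(c["frame"][180:290,140:230],(360,440)),cv2.resize(c["frame"][195:285,320:400],(391,440))]))
print(r.get_time_s())
E
```

```text
flap z rel [0.0084 0.0094 0.0106]
True [0.547  0.2303 0.1154] [-0.8622 -0.9736  9.2885]
[(13, array([0.5925, 0.5895, 0.0237])), (45, array([0.5588, 0.6525, 0.0183])), (26, array([0.559 , 0.6082, 0.0108])), (35, array([0.5502, 0.5326, 0.0143])), (306, array([ 0.5028, -0.1891,  0.0342])), (13, array([0.4928, 0.6441, 0.0253])), (16, array([0.4596, 0.6263, 0.0147])), (14, array([0.437 , 0.5732, 0.0158]))]
cuprim (array([0.5026, 0.2299]), np.float64(0.001161194139179258))
grip (array([0.5462, 0.2293]), array([0.0507, 0.022 ]), 88.21329498291016) 0.15182055139750883
22.9833
```

View pics/final.png

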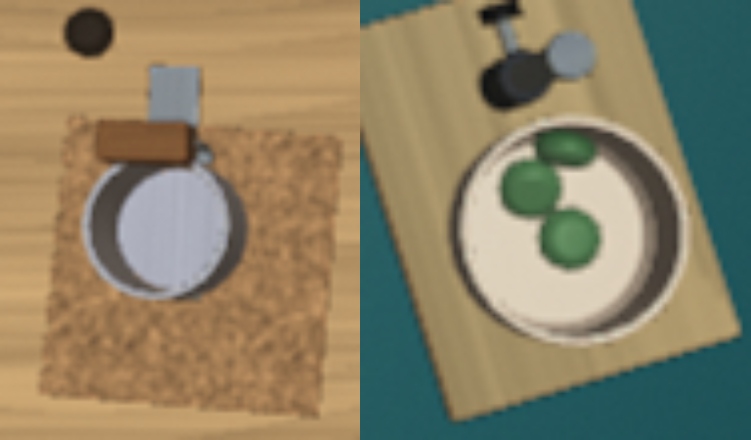

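The final view shows all three green pebbles in the pot at (530,188), (569,238) and (565,147). The cup is empty, shut and upright on its mat at (170,228), with the gripper clear of everything.

```bash
python3 -c "
from h import *
print(job.job_done())"
```

```text
the job is handed in; nothing more can be done
None
```

The job is handed in at about 23 s on the robot clock: all three pebbles are in the pot, the tab was pressed with about 13 N, the empty cup stands shut and upright on its mat, and I did not touch the jar, pliers or saucer.

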